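Unbolt the wide strongbox

ROBOT

A 6-joint arm with a two-finger parallel gripper is mounted at the origin on a cart in front of the work surface, level with it; the furniture and walls round the work are solid. World frame = base frame: x ahead of the robot, y to its left, z up, the work surface at z = 0. Lengths are in m, angles in degrees, forces in N, time in s.
With the tool pointing down it reaches from about 0.4 to 0.825 m from the base axis. Payload 7 kg.
Tool frame: the origin (TCP) lies midway between the tips of the shut fingers; the grasp point (between the pads) lies 19 mm behind it; x points along the fingers, z is the direction in which the jaws open and shut, and the axes are right-handed (so a half turn about x gives the same grasp; the last joint's range is limited). The gripper opens to 88 mm and grips with 3 to 60 N. Pads are 19 mm wide; open, the fingers measure 130 mm over their backs; the gripper's body (78 mm by 193 mm) begins 47 mm behind the grasp point.
Start: joints at [-57.347, 20.546, 0.682, 0, -70.136, -16.507], TCP at [0.188, -0.648, 0.227] pointing down, gripper open.
Joint ranges: [-176.03, 176.03], [-82.01, 121.73], [-58.28, 71.71], [-173.87, 95.51], [-174.79, -0.11], [-173.66, 173.66]. Speed limits (degrees/s): [136.94, 136.94, 172.46, 180, 180, 180].

INTERFACE

Orientations are given as [roll, pitch, yaw] about the fixed x, y, z axes, in that order (R = Rz(yaw) Ry(pitch) Rx(roll)).
In Python, from plant import get_state, capture, close_job gives the robot as it stands.
- The arm moves only by the tool play_rows, never from a script. Its argument "series" is one flat list of numbers, 4 for each row, row after row: the shift along the tool's x, y, z in m, then the turn about the tool's x in rad. In form: [tx, ty, tz, spin, tx, ty, tz, spin, ...]. A call has exactly 5 rows; each row shifts and turns the commanded pose from where the row before left it, along the tool's axes as they then stand; what a row does not reach is not made up. A row lasts 1/12 s, in which the tool goes at most 41.7 mm and 7.16 degrees, less where a joint would pass 70% of its speed; a pose out of reach is approached as far as the arm can. A call is refused whole if a number of a shift passes 0.0417 or a number of a turn 0.125, either way. A call with a gripper value outside its range is refused whole. "jaw" is the opening in per cent of the stroke, from 0 (shut) to 100 (fully open), set as the call begins (left out, the last holds). The fingers move at their own pace and stop on an object; "squeeze" is the grip in N (left out, the last holds). Time passes only in rows, so rows that do not move let the fingers close, or fill a call up. It gives the time, the measured TCP pose, the force and the opening at its end, in the units of the state.
- get_state(): the state, without advancing time (a new reading comes with each control period).
- capture(name): name is "side" or "top"; returns a dict with "img" (400x640x3 uint8, blue, green, red), "K" (3x3 intrinsics, pixels), "world_from_camera" (4x4, takes a point from camera to world coordinates). Camera axes: x right, y down, z forward; pixel columns grow to the right and rows downward; lengths in m; the calibration is good to about 2 mm. A picture is of the moment at which its call begins. There is no depth.
- close_job(): hands the job in, once; it reports no verdict.
The state is a dict: "time_s": time; "joints": joint angles; "qd": joint speeds; "joint_torque": joint torques, N m; "tcp_pos": TCP position; "eef_rot": TCP orientation; "contact_force": force on the tool from outside, world axes, zero at the start; "moment": the same for the moment, N m; "gripper_width": finger opening in m.
Only numpy, scipy, OpenCV 4.12 (cv2) and the standard library are available. Lean on these libraries where they do the work, as an engineer would, in place of code of your own. Each camera call takes 0.05 s, during which the arm holds its last target.

TASK

Two grey steel strongboxes stand on the desk, each with its lid held shut by a barrel bolt on top. Unbolt the wider box: lift the handle of its bolt up out of the notch, draw the bolt all the way back towards the box's front so that the lid springs ajar, and let go. Leave the narrower box bolted.

Things in the scene. Friction and masses are not known exactly. Their poses are not given: they have to be found in the camera images.
- wide_box: Wider of two grey steel boxes, fixed: 250 (its x) x 190 x 70 mm high; the other is 110 wide, else alike. Origin: centre of underside; x from its front (robot side) to rear, y left, z up. On the centre line of the top's fixed front 113 mm: a bolt rod along x, axis 83 mm up, in a trough 22 wide; trough and lid keeper (at x = 0, 30 wide) reach 94 mm up. Loose eraser at x -75, y -65.
- wide_knob (a point): Centre of the 20 mm steel ball knob of the wide box's bolt handle (7 mm stem, ball 45 mm from the rod axis, swings in the box's y-z plane). Bolted: x -45, y +41, z 102 mm in the box's frame (leaning left, 25 deg up); upright: y 0, z 128. Take it from above by its front and rear sides (closing along the box's x): the ball turns freely on a cross pin, so it can be held as the handle swings.
- wide_handle (a joint): Swing of that handle about the rod, rad: 0 = down in the notch of the trough's left wall, grows as it is lifted, 1.13 upright, stop at 1.4. Clear of the notch above 0.8; below, the notch blocks the bolt. Stays where it is left (friction 0.03 N m).
- wide_bolt (a joint): How far the wide box's bolt (rod and handle) is drawn, m: 0 = home, 0.045 = fully back at its stop; moves towards the box's front (its -x). Friction 1 to 3 N; stays where it is left. The rod leaves the lid's keeper at about 0.026.
- wide_lid (a joint): Angle of the wide box's lid (rear part of its top, hinged at the rear edge), rad: under 0.02 while bolted; a weak spring lifts it to its stop at 0.2 (front edge 26 mm up) once the bolt has left the keeper.
- narrow_bolt (a joint): The same bolt on the narrower box (110 mm wide), m: 0 = home. To be left alone.

How it is judged (in metres and radians):
On the way:
1. the wide box's bolt handle is lifted out of its notch before the bolt is drawn (value of joint wide_handle above 0.6 rad and value of joint wide_bolt below 0.012 m), for 0.05 s.
At the end, for the whole second after the job is handed in: The wide box's bolt is drawn back at least 35 of its 45 mm, its lid has sprung ajar (over 0.12 rad), and the narrow box's bolt is still home (within 10 mm) (value of joint wide_bolt above 0.035 m and value of joint wide_lid above 0.12 rad and value of joint narrow_bolt below 0.01 m); the robot touches nothing.
It fails at once if the narrow box's bolt is drawn (value of joint narrow_bolt above 0.01 m).
It also fails if it takes over 32 s, if anything falls off the work surface, if the arm or the gripper's body presses on something with over 40 N, if the wrist force passes 120 N, or if a joint passes its speed limit or range.

## Working session

There is one attempt and no reset: what is moved stays moved. The work goes in short steps, Python scripts to look and compute and a tool call to move; the robot and the scene stay as the last step left them, time stands still between calls to the robot, and variables do not carry over. Pictures are saved under pics/ and viewed, and the job is handed in when it is done.

Besides the shell and the picture viewer there is one more tool, called after "Request:" as name(argument=value, ...) on one line, values as JSON. play_rows: Moves the arm, as the interface text tells. Its arguments: {"type":"object","properties":{"series":{"type":"array","items":{"type":"number"}},"jaw":{"type":"number"},"squeeze":{"type":"number"}},"required":["series"]}

```bash
mkdir -p pics; ls; python3 - <<'E'
from plant import *
import cv2,json
for n in("top","side"):
    c=capture(n); cv2.imwrite(f"pics/{n}0.png",c["img"]); print(n,c["K"],c["world_from_camera"])
    import pickle; pickle.dump(c,open(n+"0.pkl","wb"))
print(get_state())
E
```

```text
pics
top [[515.69755635   0.         323.24414187]
 [  0.         515.69755635 205.73260632]
 [  0.           0.           1.        ]] [[-1.53630967e-02 -9.84287310e-01  1.75904710e-01  3.87923785e-01]
 [-9.99879446e-01  1.55195400e-02 -4.86390165e-04 -9.31879669e-02]
 [-2.25121252e-03 -1.75890976e-01 -9.84407079e-01  1.30460233e+00]
 [ 0.00000000e+00  0.00000000e+00  0.00000000e+00  1.00000000e+00]]
side [[371.24911914   0.         318.02276888]
 [  0.         371.24911914 191.1336308 ]
 [  0.           0.           1.        ]] [[ 0.99984011 -0.01237707  0.01290587  0.63050443]
 [-0.01765133 -0.56767655  0.82306243 -0.78415682]
 [-0.00286074 -0.82315864 -0.56780426  0.57304428]
 [ 0.          0.          0.          1.        ]]
{'time_s': 0.1, 'joints': array([-5.73494318e+01,  2.05856433e+01,  6.39716003e-01, -1.73517791e-02,
       -7.01388590e+01, -1.65082743e+01]), 'qd': array([-0.03029358, -0.05851446,  0.0771959 ,  0.12969812, -0.04599377,
       -0.01082683]), 'joint_torque': array([-2.32974475e-03, -5.84161341e+01,  2.93750310e+01,  7.01576516e+00,
        1.01358601e-02, -3.58158593e-05]), 'tcp_pos': array([ 0.18752413, -0.64795939,  0.22574193]), 'eef_rot': array([  5.61901665,  89.91365823, 111.75540332]), 'contact_force': array([0.07871678, 0.59759599, 0.03797631]), 'moment': array([-0.01136455,  0.04844839,  0.02240533]), 'gripper_width': 0.0875632532227383}
```

View pics/top0.png

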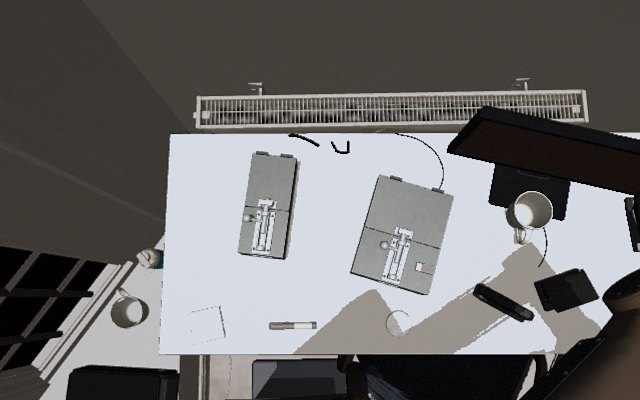

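View pics/side0.png

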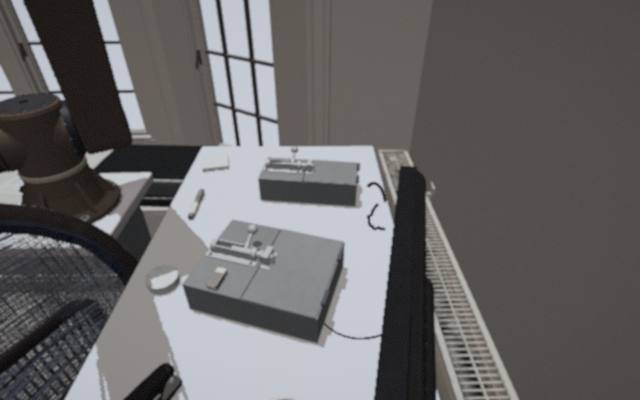

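The wide box is at about (403,240) in the top view, with its knob near (384,245). The narrow box is at (268,205). In the side view the wide knob is near (252,229). Next I'll zoom in.

```bash
python3 - <<'E'
import cv2
a=cv2.imread("pics/top0.png")[165:305,340:470]; cv2.imwrite("pics/top0z.png",cv2.resize(a,None,fx=4.2,fy=4.2,interpolation=cv2.INTER_CUBIC))
a=cv2.imread("pics/side0.png")[210:340,180:350]; cv2.imwrite("pics/side0z.png",cv2.resize(a,None,fx=4,fy=4,interpolation=cv2.INTER_CUBIC))
E
```

```text
(no output)
```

View pics/top0z.png

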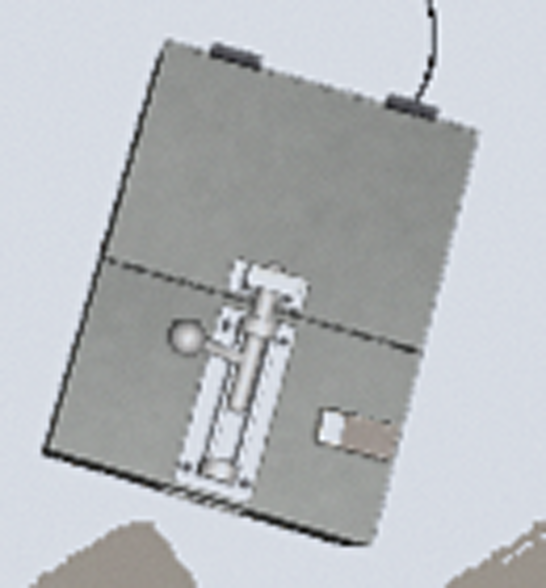

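View pics/side0z.png

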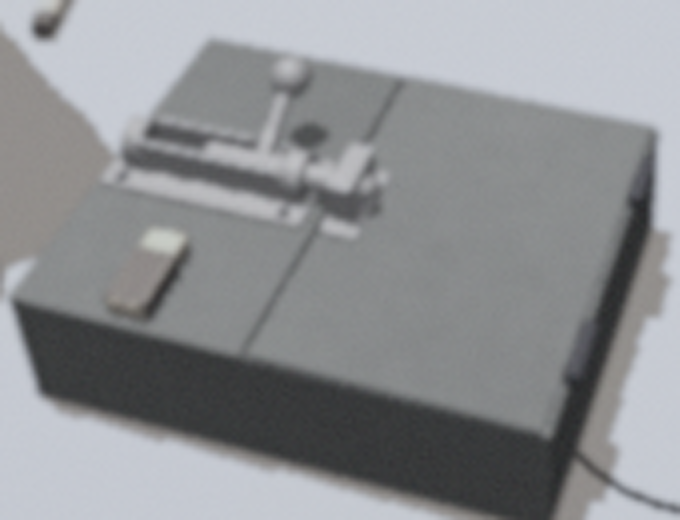

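The zooms show the lid's four top corners (top zoom TL(168,42), TR(477,130), BR(368,545), BL(45,452)). The knob is at (187,336) in the top zoom and (290,73) in the side zoom.

```bash
cat > h.py <<'E'
import numpy as np
def ray(c,u,v):
    T=c["world_from_camera"];d=T[:3,:3]@np.linalg.solve(c["K"],[u,v,1.]);return T[:3,3],d/np.linalg.norm(d)
def plane(c,u,v,z):
    o,d=ray(c,u,v);return o+d*(z-o[2])/d[2]
def tri(r1,r2):
    (o1,d1),(o2,d2)=r1,r2
    s=np.linalg.lstsq(np.c_[d1,-d2],o2-o1,rcond=None)[0]
    a,b=o1+d1*s[0],o2+d2*s[1];return (a+b)/2,np.linalg.norm(a-b)
E
python3 - <<'E'
import pickle,numpy as np,cv2
from h import *
t=pickle.load(open("top0.pkl","rb"));s=pickle.load(open("side0.pkl","rb"))
f=lambda p:((p[0]+.5)/4.2+340-.5,(p[1]+.5)/4.2+165-.5)
g=lambda p:((p[0]+.5)/4+180-.5,(p[1]+.5)/4+210-.5)
C=np.array([plane(t,*f(p),.07) for p in[(168,42),(477,130),(368,545),(45,452)]])
print(C.round(4));print([np.linalg.norm(C[i]-C[(i+1)%4]).round(4) for i in range(4)])
S=np.array([plane(s,*g(p),.07) for p in[(208,40),(655,130),(548,438),(14,298)]]);print("side",S.round(4))
for n,C in(("top",C),("side",S[[0,1,2,3]])):
    (cx,_,a)=cv2.minAreaRect((C[:,:2]*1000).astype(np.float32)); 
    print(n,C.mean(0).round(4),cx,_,a)
C=np.array([plane(t,*f(p),.07) for p in[(168,42),(477,130),(368,545),(45,452)]])
x=(C[0]+C[1]-C[2]-C[3])/2;print("yaw",np.degrees(np.arctan2(x[1],x[0])), np.degrees(np.arctan2(*( (C[0]+C[3]-C[1]-C[2])[:2]*[-1,1]))))
k,gap=tri(ray(t,*f((187,336))),ray(s,*g((290,73))));print("knob",k.round(4),gap, plane(t,*f((187,336)),.102),plane(s,*g((290,73)),.102))
for yaw in(-14,-15,-16,-17):
    y=np.radians(yaw);R=np.array([[np.cos(y),-np.sin(y)],[np.sin(y),np.cos(y)]]);print(yaw,C.mean(0)[:2]+R@[-.045,.041],S.mean(0)[:2]+R@[-.045,.041])
E
```

```text
[[ 0.684  -0.2335  0.07  ]
 [ 0.6287 -0.4111  0.07  ]
 [ 0.3923 -0.3358  0.07  ]
 [ 0.447  -0.1557  0.07  ]]
[np.float64(0.186), np.float64(0.2481), np.float64(0.1882), np.float64(0.2495)]
side [[ 0.4543 -0.1588  0.07  ]
 [ 0.6892 -0.2347  0.07  ]
 [ 0.6334 -0.4135  0.07  ]
 [ 0.4004 -0.3369  0.07  ]]
top [ 0.538 -0.284  0.07 ] (537.8361206054688, -283.40802001953125) (188.14903259277344, 250.71900939941406) 72.32412719726562
side [ 0.5443 -0.286   0.07  ] (543.8637084960938, -286.1514892578125) (187.3256072998047, 248.7313232421875) 72.08306884765625
yaw -17.92556002909858 -17.09118737302225
knob [ 0.5097 -0.2334  0.1084] 0.0042968826738824595 [ 0.50827582 -0.23465569  0.102     ] [ 0.51012733 -0.22507516  0.102     ]
-14 [ 0.50425798 -0.23336142] [ 0.5106016 -0.2353009]
-15 [ 0.50514741 -0.23278021] [ 0.51149103 -0.23471969]
-16 [ 0.50604684 -0.23221462] [ 0.51239047 -0.2341541 ]
-17 [ 0.50695601 -0.2316648 ] [ 0.51329964 -0.23360429]
```

```bash
cat >> h.py <<'E'
from scipy.spatial.transform import Rotation as Ro
YAW=-17.7
def Rb(): return Ro.from_euler('z',YAW,degrees=True).as_matrix()
CEN=np.array([.541,-.285,0])
def box(x,y,z): return CEN+Rb()@[x,y,z]
def st():
    from plant import get_state
    s=get_state();R=Ro.from_euler('xyz',s["eef_rot"],degrees=True).as_matrix()
    print("t",s["time_s"],"tcp",s["tcp_pos"].round(4),"boxframe",(Rb().T@(s["tcp_pos"]-CEN)).round(4),"F",s["contact_force"].round(1),"w",round(s["gripper_width"],4),"q",s["joints"].round(1));print("toolaxes in box frame\n",(Rb().T@R).round(3))
    return s,R
E
python3 - <<'E'
from h import *
s,R=st();print(R.round(3))
zy=np.degrees(np.arctan2(R[1,2],R[0,2]));print("jaw yaw",zy)
# test: spin + about tool x (down) lowers yaw
for tgt in(-17.7,162.3):
    d=(-(tgt-zy)+180)%360-180;print("spin",tgt,d,np.radians(d))
    R2=R@Ro.from_rotvec([np.radians(d),0,0]).as_matrix()
    T=box(-.045,.041,.2);print("target",T,"delta current axes",R.T@(T-s["tcp_pos"]),"after-spin axes",R2.T@(T-s["tcp_pos"]))
E
```

```text
t 0.1 tcp [ 0.1875 -0.648   0.2257] boxframe [-0.2264 -0.4532  0.2257] F [0.1 0.6 0. ] w 0.0876 q [-57.3  20.6   0.6  -0.  -70.1 -16.5]
toolaxes in box frame
 [[-0.001 -0.831 -0.557]
 [ 0.001 -0.557  0.831]
 [-1.     0.     0.001]]
[[-0.001 -0.961 -0.278]
 [ 0.001 -0.278  0.961]
 [-1.     0.     0.001]]
jaw yaw 106.13638032952471
spin -17.7 123.83638032952473 2.161352570502147
target [ 0.51059559 -0.23225939  0.2       ] delta current axes [ 0.02614327 -0.42588051  0.30949414] after-spin axes [0.02614327 0.49421558 0.18141609]
spin 162.3 -56.1636196704753 -0.9802400830876467
target [ 0.51059559 -0.23225939  0.2       ] delta current axes [ 0.02614327 -0.42588051  0.30949414] after-spin axes [ 0.02614327 -0.49421558 -0.18141609]
```

Request:
play_rows(series=[0, -0.028, 0.02, 0, 0, -0.028, 0.02, 0, 0, -0.028, 0.02, 0, 0, -0.028, 0.02, 0, 0, -0.028, 0.02, 0], jaw=60, squeeze=25)

```text
time_s: 0.52
tcp_pos: [0.2948, -0.5119, 0.2261]
eef_rot: [20.2, 90.0, 126.3]
contact_force: [0.8, 0.7, 0.8]
gripper_width: 0.0601
```

Request:
play_rows(series=[0, -0.028, 0.02, 0, 0, -0.028, 0.02, 0, 0, -0.028, 0.02, 0, 0, -0.028, 0.02, 0, 0, -0.028, 0.02, 0])

```text
time_s: 0.93
tcp_pos: [0.4016, -0.3768, 0.2264]
eef_rot: [25.0, 90.0, 131.1]
contact_force: [0.5, -0.1, 0.1]
gripper_width: 0.0526
```

Request:
play_rows(series=[0, 0, 0, -0.12, 0, 0, 0, -0.12, 0, 0, 0, -0.12, 0, 0, 0, -0.12, 0, 0, 0, -0.12])

```text
time_s: 1.35
tcp_pos: [0.401, -0.378, 0.2262]
eef_rot: [-0.5, 90.0, 140.4]
contact_force: [0.2, 0.6, -0.1]
gripper_width: 0.0523
```

Request:
play_rows(series=[0, 0, 0, -0.12, 0, 0, 0, -0.12, 0, 0, 0, -0.12, 0, 0, 0, -0.02, 0, 0, 0, 0])

```text
time_s: 1.77
tcp_pos: [0.4009, -0.3782, 0.2263]
eef_rot: [-22.2, 90.0, 140.0]
contact_force: [-0.3, -0.5, -0.4]
gripper_width: 0.0529
```

```bash
python3 - <<'E'
from h import *
s,R=st();T=box(-.045,.041,.15);print("delta",R.T@(T-s["tcp_pos"]))
E
```

```text
t 1.7667 tcp [ 0.4009 -0.3782  0.2263] boxframe [-0.1052 -0.1314  0.2263] F [-0.3 -0.5 -0.4] w 0.0529 q [-23.    8.9 -15.1  -0.  -66.    5.2]
toolaxes in box frame
 [[-0.    -0.002 -1.   ]
 [ 0.    -1.     0.002]
 [-1.    -0.     0.   ]]
delta [ 0.07630473 -0.17254398 -0.0598353 ]
```

Request:
play_rows(series=[0, -0.035, -0.012, 0, 0, -0.035, -0.012, 0, 0.01, -0.035, -0.012, 0, 0.015, -0.035, -0.012, 0, 0.015, -0.033, -0.012, 0])

```text
time_s: 2.18
tcp_pos: [0.5118, -0.2303, 0.1866]
eef_rot: [-163.4, 89.9, -1.3]
contact_force: [1.5, 0.4, -1.1]
gripper_width: 0.0527
```

Request:
play_rows(series=[0.015, 0, 0, 0, 0.015, 0, 0, 0, 0, 0, 0, 0, 0, 0, 0, 0, 0, 0, 0, 0])

```text
time_s: 2.6
tcp_pos: [0.5111, -0.2323, 0.1574]
eef_rot: [163.8, 90.0, -34.0]
contact_force: [0.5, -0.5, -0.4]
gripper_width: 0.0525
```

```bash
python3 - <<'E'
from h import *
from plant import *
import cv2
s,R=st();T=box(-.045,.041,.15);print("delta",R.T@(T-s["tcp_pos"]))
o=[]
for n,(r0,r1,c0,c1) in {"top":(180,300,340,460),"side":(190,310,190,310)}.items():
    c=capture(n);o.append(cv2.resize(c["img"][r0:r1,c0:c1],None,fx=3.3,fy=3.3,interpolation=cv2.INTER_CUBIC))
cv2.imwrite("pics/b.png",np.hstack(o))
E
```

```text
t 2.6 tcp [ 0.5111 -0.2323  0.1574] boxframe [-0.0445  0.0412  0.1574] F [ 0.5 -0.5 -0.4] w 0.0525 q [ -4.4  13.1 -19.4   0.  -57.4 -13.4]
toolaxes in box frame
 [[ 0.001 -0.002 -1.   ]
 [-0.    -1.     0.002]
 [-1.     0.    -0.001]]
delta [0.00738813 0.00015955 0.00048491]
```

View pics/b.png

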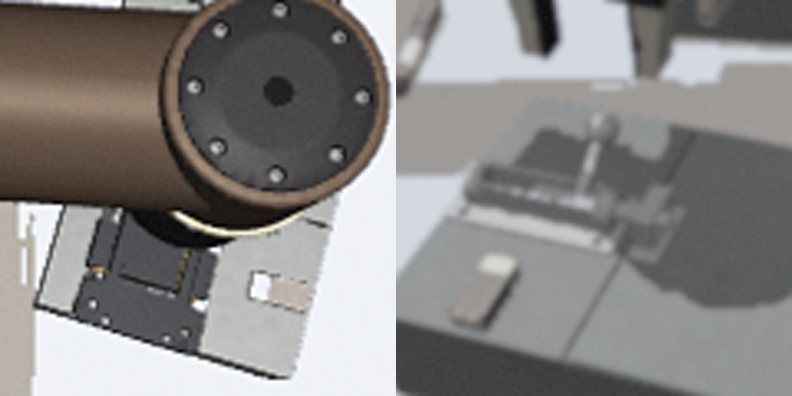

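The side view shows the fingers at about (540,50) and (650,60), straddling the knob at (602,127). I'll lower and grip.

Request:
play_rows(series=[0.02, 0, 0, 0, 0.02, 0, 0, 0, 0.015, 0, 0, 0, 0.01, 0, 0, 0, 0.007, 0, 0, 0])

```text
time_s: 3.12
tcp_pos: [0.5107, -0.2322, 0.0842]
eef_rot: [156.9, 90.0, -40.8]
contact_force: [-0.9, 0.0, 0.2]
gripper_width: 0.0527
```

Request:
play_rows(series=[0, 0, 0, 0, 0, 0, 0, 0, 0, 0, 0, 0, 0, 0, 0, 0, 0, 0, 0, 0])

```text
time_s: 3.53
tcp_pos: [0.5113, -0.2319, 0.0854]
eef_rot: [-169.9, 89.9, -7.6]
contact_force: [0.3, -0.2, 0.8]
gripper_width: 0.0528
```

```bash
python3 - <<'E'
from h import *
from plant import *
import cv2
s,R=st()
c=capture("side");cv2.imwrite("pics/c.png",cv2.resize(c["img"][180:310,180:320],None,fx=4,fy=4,interpolation=cv2.INTER_CUBIC))
E
```

```text
t 3.5333 tcp [ 0.5113 -0.2319  0.0854] boxframe [-0.0445  0.0416  0.0854] F [ 0.3 -0.2  0.8] w 0.0528 q [ -4.4  17.6 -24.2   0.  -48.1 -13.3]
toolaxes in box frame
 [[ 0.001 -0.    -1.   ]
 [ 0.    -1.     0.   ]
 [-1.    -0.    -0.001]]
```

View pics/c.png

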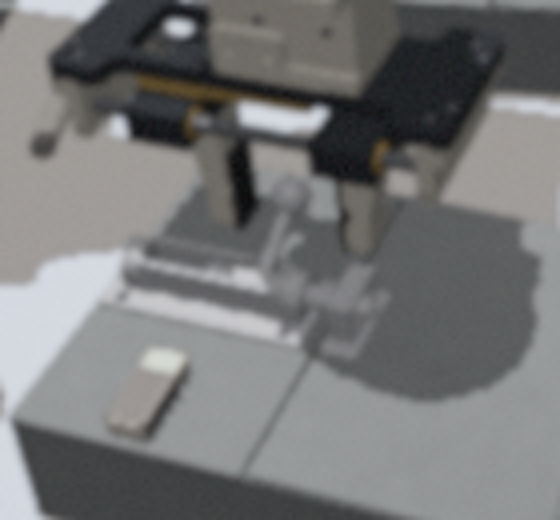

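The ball at (290,192) sits between the fingers, so I'm closing.

Request:
play_rows(series=[0, 0, 0, 0, 0, 0, 0, 0, 0, 0, 0, 0, 0, 0, 0, 0, 0, 0, 0, 0], jaw=0, squeeze=25)

```text
time_s: 4.0
tcp_pos: [0.5108, -0.2318, 0.0845]
eef_rot: [17.7, 90.0, -180.0]
contact_force: [-0.5, -0.7, 0.6]
gripper_width: 0.025
```

Request:
play_rows(series=[0, 0, 0, 0, 0, 0, 0, 0, 0, 0, 0, 0, 0, 0, 0, 0, 0, 0, 0, 0])

```text
time_s: 4.42
tcp_pos: [0.5104, -0.2317, 0.0844]
eef_rot: [-2.1, 90.0, 160.2]
contact_force: [-1.8, 1.4, 1.5]
gripper_width: 0.018
```

```bash
python3 - <<'E'
from h import *
from plant import *
import cv2
s,R=st()
c=capture("side");cv2.imwrite("pics/d.png",cv2.resize(c["img"][180:310,180:320],None,fx=4,fy=4,interpolation=cv2.INTER_CUBIC))
E
```

```text
t 4.4167 tcp [ 0.5104 -0.2317  0.0844] boxframe [-0.0454  0.0415  0.0844] F [-1.8  1.4  1.5] w 0.018 q [ -4.4  17.6 -24.3  -0.  -48.1 -13.3]
toolaxes in box frame
 [[-0.001 -0.    -1.   ]
 [ 0.    -1.     0.   ]
 [-1.    -0.     0.001]]
```

View pics/d.png

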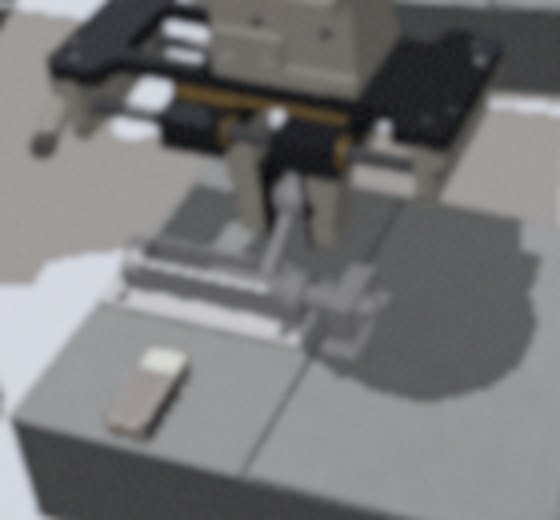

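Request:
play_rows(series=[-0.0035, 0.0018, 0, 0, -0.0033, 0.0021, 0, 0, -0.003, 0.0025, 0, 0, -0.003, 0.0026, 0, 0, 0, 0, 0, 0])

```text
time_s: 4.88
tcp_pos: [0.507, -0.2417, 0.0972]
eef_rot: [40.8, 89.9, -156.9]
contact_force: [-1.4, -6.6, -7.0]
gripper_width: 0.0183
```

Request:
play_rows(series=[-0.0026, 0.003, 0, 0, -0.0025, 0.003, 0, 0, -0.002, 0.0033, 0, 0, -0.0019, 0.0035, 0, 0, 0, 0, 0, 0])

```text
time_s: 5.3
tcp_pos: [0.502, -0.2535, 0.1045]
eef_rot: [7.6, 89.8, 169.8]
contact_force: [-1.3, -7.4, -16.7]
gripper_width: 0.0184
```

```bash
python3 - <<'E'
from h import *
from plant import *
import cv2
s,R=st()
c=capture("side");cv2.imwrite("pics/e.png",cv2.resize(c["img"][180:310,180:320],None,fx=4,fy=4,interpolation=cv2.INTER_CUBIC))
E
```

```text
t 5.3 tcp [ 0.502  -0.2535  0.1045] boxframe [-0.0468  0.0182  0.1045] F [ -1.3  -7.4 -16.7] w 0.0184 q [ -6.9  16.5 -22.7  -0.  -51.  -10.9]
toolaxes in box frame
 [[-0.004 -0.002 -1.   ]
 [-0.001 -1.     0.002]
 [-1.     0.001  0.004]]
```

View pics/e.png

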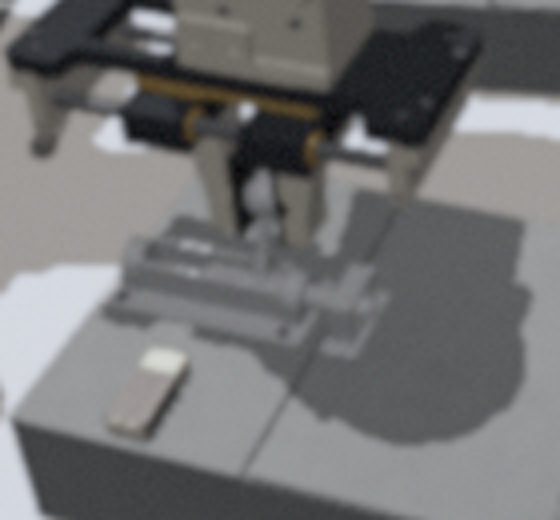

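Request:
play_rows(series=[-0.0005, 0.004, 0, 0, -0.0005, 0.004, 0, 0, -0.0005, 0.004, 0, 0, -0.0003, 0.004, 0, 0, 0, 0, 0, 0])

```text
time_s: 5.77
tcp_pos: [0.4981, -0.2679, 0.1072]
eef_rot: [-13.6, 89.9, 148.7]
contact_force: [-2.3, -0.5, -17.6]
gripper_width: 0.018
```

```bash
python3 - <<'E'
from h import *
from plant import *
import cv2
s,R=st()
c=capture("side");cv2.imwrite("pics/f.png",cv2.resize(c["img"][180:310,180:320],None,fx=4,fy=4,interpolation=cv2.INTER_CUBIC))
E
```

```text
t 5.7667 tcp [ 0.4981 -0.2679  0.1072] boxframe [-0.0461  0.0032  0.1072] F [ -2.3  -0.5 -17.6] w 0.018 q [ -8.5  16.6 -22.2  -0.1 -51.4  -9.2]
toolaxes in box frame
 [[-0.002 -0.001 -1.   ]
 [ 0.001 -1.     0.001]
 [-1.    -0.001  0.002]]
```

View pics/f.png

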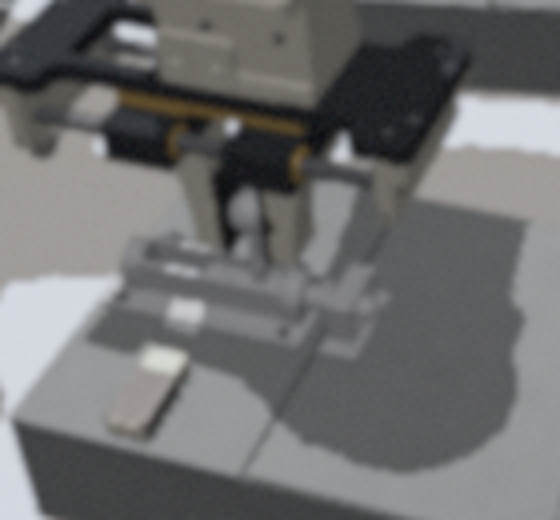

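The handle is upright, with the ball at (243,210) above the rod. I'll ease the vertical load and draw the bolt.

Request:
play_rows(series=[0.0015, 0, 0, 0, 0, 0, 0.005, 0, 0, 0, 0.006, 0, 0, 0, 0.006, 0, 0, 0, 0.006, 0])

```text
time_s: 6.23
tcp_pos: [0.4774, -0.2606, 0.1071]
eef_rot: [-170.9, 89.9, -8.6]
contact_force: [1.3, -0.5, -13.0]
gripper_width: 0.0179
```

Request:
play_rows(series=[0, 0, 0.005, 0, 0, 0, 0.005, 0, 0, 0, 0.005, 0, 0, 0, 0.004, 0, 0, 0, 0, 0])

```text
time_s: 6.65
tcp_pos: [0.4585, -0.2548, 0.107]
eef_rot: [-45.3, 90.0, 117.0]
contact_force: [-1.2, 1.2, -9.7]
gripper_width: 0.0182
```

```bash
python3 - <<'E'
from h import *
from plant import *
import cv2
s,R=st()
c=capture("side");cv2.imwrite("pics/g.png",cv2.resize(c["img"][180:310,180:350],None,fx=4,fy=4,interpolation=cv2.INTER_CUBIC))
E
```

```text
t 6.65 tcp [ 0.4585 -0.2548  0.107 ] boxframe [-0.0878  0.0037  0.107 ] F [-1.2  1.2 -9.7] w 0.0182 q [ -7.6  13.  -27.4  -0.  -49.7 -10.1]
toolaxes in box frame
 [[-0. -0. -1.]
 [ 0. -1.  0.]
 [-1. -0.  0.]]
```

View pics/g.png

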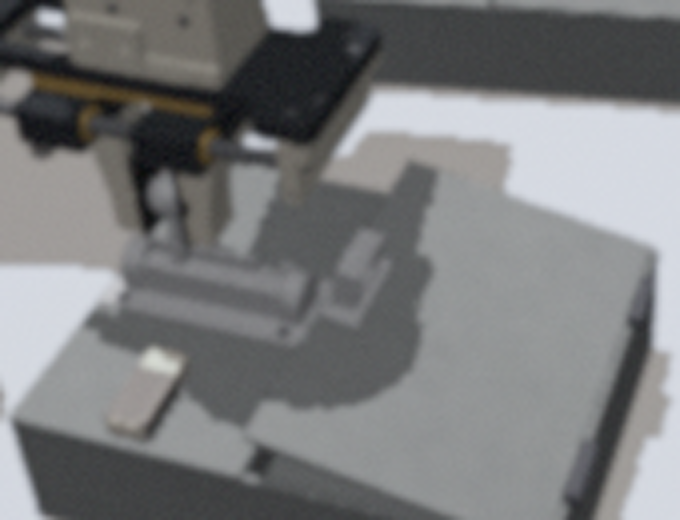

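The lid is ajar, with a gap visible at (260,460), and the bolt is drawn about 42 mm. I'll pull slightly more, then release and retreat upward.

Request:
play_rows(series=[0.0008, 0, 0.002, 0, 0, 0, 0, 0, 0, 0, 0, 0, 0, 0, 0, 0, 0, 0, 0, 0])

```text
time_s: 7.12
tcp_pos: [0.4583, -0.2548, 0.1067]
eef_rot: [173.9, 89.9, -23.7]
contact_force: [-0.3, 0.9, 1.2]
gripper_width: 0.0182
```

Request:
play_rows(series=[0, 0, 0, 0, 0, 0, 0, 0, 0, 0, 0, 0, 0, 0, 0, 0, 0, 0, 0, 0], jaw=55)

```text
time_s: 7.53
tcp_pos: [0.4573, -0.2545, 0.1058]
eef_rot: [33.5, 90.0, -164.2]
contact_force: [-0.1, -1.1, 2.0]
gripper_width: 0.0446
```

Request:
play_rows(series=[0, 0, 0, 0, 0, 0, 0, 0, 0, 0, 0, 0, 0, 0, 0, 0, 0, 0, 0, 0])

```text
time_s: 7.95
tcp_pos: [0.4574, -0.2545, 0.1058]
eef_rot: [12.1, 90.0, 174.4]
contact_force: [-0.7, -0.6, -0.2]
gripper_width: 0.0484
```

Request:
play_rows(series=[-0.01, 0, 0, 0, -0.02, 0, 0, 0, -0.02, 0, 0, 0, -0.03, 0, 0, 0, -0.03, 0, 0, 0])

```text
time_s: 8.37
tcp_pos: [0.4568, -0.2544, 0.2174]
eef_rot: [13.6, 89.9, 175.9]
contact_force: [0.9, -0.7, -0.2]
gripper_width: 0.048
```

Request:
play_rows(series=[-0.02, -0.03, 0, 0, 0, -0.04, 0, 0, 0, -0.04, 0, 0, 0, -0.03, 0, 0, 0, 0, 0, 0])

```text
time_s: 8.78
tcp_pos: [0.5014, -0.1174, 0.237]
eef_rot: [-145.2, 89.9, 17.3]
contact_force: [0.5, 0.7, 0.2]
gripper_width: 0.0482
```

```bash
python3 - <<'E'
from h import *
from plant import *
import cv2
s,R=st()
c=capture("side");cv2.imwrite("pics/i.png",cv2.resize(c["img"][120:340,180:400],None,fx=2.6,fy=2.6,interpolation=cv2.INTER_CUBIC))
c=capture("top");cv2.imwrite("pics/j.png",c["img"])
E
```

```text
t 8.7833 tcp [ 0.5014 -0.1174  0.237 ] boxframe [-0.0887  0.1476  0.237 ] F [0.5 0.7 0.2] w 0.0482 q [  8.7   4.9 -18.4  -0.  -66.6 -26.2]
toolaxes in box frame
 [[ 0.002  0.003 -1.   ]
 [ 0.001 -1.    -0.003]
 [-1.    -0.001 -0.002]]
```

View pics/i.png

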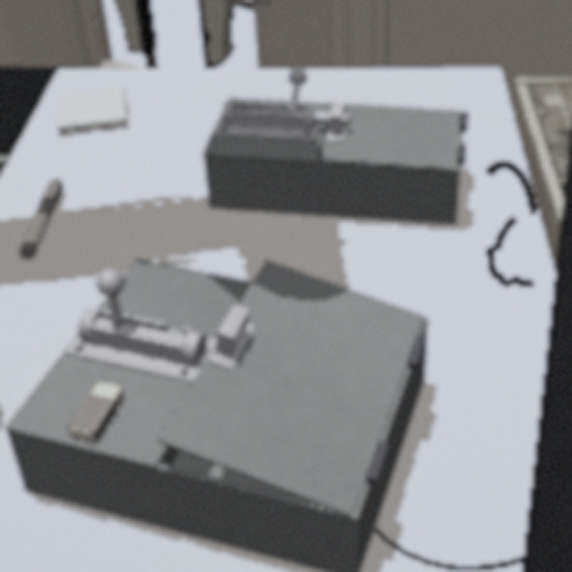

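View pics/j.png

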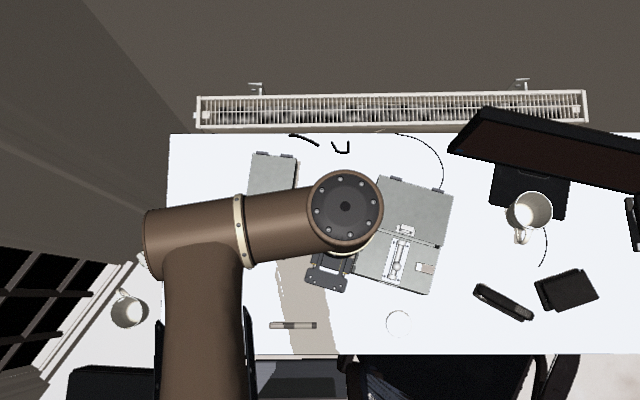

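The side view shows the lid ajar, the wide knob at (110,283) upright and drawn back, and the narrow knob at (297,76), where it started. I'll do one numeric check and then hand in.

```bash
python3 - <<'E'
from h import *
from plant import *
c=capture("side");p=plane(c,180+110/2.6,120+283/2.6,.128);print(Rb().T@(p-CEN))
s,R=st();close_job()
E
```

```text
[-0.08345466  0.00218855  0.128     ]
t 8.9333 tcp [ 0.4999 -0.1208  0.2365] boxframe [-0.089   0.1439  0.2365] F [-0.2  0.4 -1.1] w 0.048 q [  8.3   4.9 -18.4   0.  -66.6 -25.9]
toolaxes in box frame
 [[ 0.     0.001 -1.   ]
 [ 0.    -1.    -0.001]
 [-1.    -0.    -0.   ]]
the job is handed in; nothing more can be done
```

The wide box is unbolted and its lid is ajar. I gripped the knob front and rear, swung the handle upright before drawing, pulled the bolt back, let go and moved the arm clear. The job was handed in at 8.9 s of the 32 s allowed; it reported no verdict.

- **Bolt:** the gripper's travel puts it about 42–43 mm back. A rough single-view check of the knob in the side picture gives only about 38 mm, and that view's positions were up to about 6 mm off the top view's earlier. Both are above the 35 mm needed.
- **Lid:** it is clearly ajar in the last side picture; I did not measure its angle.
- **Narrow box:** its knob is at the same pixel as at the start, so its bolt looks untouched.
- **Forces:** the largest wrist-force readings, about 18 N, came while swinging the handle. The readings since letting go are about 1 to 2 N, and the gripper is clear above the scene.

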